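Gauge the glazing gap of a small window sash

TASK

Find how wide the gap is between the glass and the near bar of the small white window sash: try the grey gauge leaves upright in it, from the thinnest up, putting each one that is still loose back in its own slot of the wooden block, until one binds. Push that leaf fully home to the bottom of the gap and leave it standing there, so that it holds the glass over against its rubber blocks. Feel your way gently, the glass unit chips if a leaf is forced, and leave the other things on the worktop alone.

Things in the scene. Friction and masses are not known exactly. Their poses are not given: they have to be found in the camera images.
- sash: white window sash lying flat, 230 (its x) x 300 (y) x 42 mm high. Origin: centre of its underside; x from the near bar (towards the robot) to the far bar, y along the near bar, z up. Bars 45 mm wide; a ledge 10 mm above the worktop runs round inside. It carries a glass unit, top at z = 38 mm, |y| < 100 mm, with a grey edge trim facing the near bar and rubber blocks behind its far edge
- gap (a point): middle of the near bar's inner face, at the height of the sash's top (sash x -70, y 0, z 42 mm), axes as the sash. The gap is the upright slot from this face towards +x, to the trim; 4.5 to 8 mm wide, not known, same all along. Its mouth is wider: the bar is bevelled back 3 mm over z 36 to 42, the trim 2.8 mm over z 28 to 38
- gap_floor (a point): straight below it on the ledge, the floor of the gap (sash x -70, y 0, z 10 mm). The glass gives: it slides away from the bar by up to 2.6 mm on its rubber, starting at 5 N and 1.5 N more per mm. A leaf thinner than the gap is loose; one up to 2.6 mm thicker goes in when pushed, and is clamped with 5 to 9 N; a still thicker one does not go in
- block: wooden block that holds the leaves, 50 (its x) x 150 x 24 mm on a 64 x 164 mm foot, fixed. Origin: centre of its underside; y along the row of slots, towards the thinnest leaf (the end nearest the sash). The slots are at x = 0, y = 57, 19, -19 and -57 mm for the 4, 6, 8 and 10 mm leaf; each is 2 mm wider and longer than its leaf and 20 mm deep, its floor at z = 4 mm
- leaf_4: grey plastic gauge leaf, the thinnest: blade 4 mm thick, 28 mm wide, 48 mm long below a moulded grip 14 mm thick, 28 mm wide, 34 mm high, about 31 g; stands upright in its slot of the block. Origin: centre of its lower end; x across its thickness, y across its width, z up (grip from z = 48 to 82 mm); lower edges rounded 1.2 mm. Grip it across the 14 mm
- leaf_6: grey plastic gauge leaf, the second: blade 6 mm thick, 28 mm wide, 48 mm long below a moulded grip 14 mm thick, 28 mm wide, 34 mm high, about 34 g; stands upright in its slot of the block. Origin: centre of its lower end; x across its thickness, y across its width, z up (grip from z = 48 to 82 mm); lower edges rounded 1.2 mm. Grip it across the 14 mm
- leaf_8: grey plastic gauge leaf, the third: blade 8 mm thick, 28 mm wide, 48 mm long below a moulded grip 14 mm thick, 28 mm wide, 34 mm high, about 37 g; stands upright in its slot of the block. Origin: centre of its lower end; x across its thickness, y across its width, z up (grip from z = 48 to 82 mm); lower edges rounded 1.2 mm. Grip it across the 14 mm
- leaf_10: grey plastic gauge leaf, the thickest: blade 10 mm thick, 28 mm wide, 48 mm long below a moulded grip 14 mm thick, 28 mm wide, 34 mm high, about 40 g; stands upright in its slot of the block. Origin: centre of its lower end; x across its thickness, y across its width, z up (grip from z = 48 to 82 mm); lower edges rounded 1.2 mm. Grip it across the 14 mm
- tape_measure: tape measure standing behind the block, 38 x 78 x 66 mm, bystander; origin: centre of its underside
- padlock: padlock lying behind the block, 65 x 44 x 14 mm, bystander; origin: centre of its underside
- tape_black: small roll of black tape lying at the front, 58 x 56 x 19 mm, bystander; origin: centre of its underside
- marker: marker pen lying in front of the sash, 17 x 135 x 16 mm, bystander; origin: centre of its underside
- aerosol: aerosol can standing at the back, 66 mm across, 189 mm high, bystander; origin: centre of its underside

How it is judged:
By the outcome, as a careful person would: the job done as asked, in the order asked, and still so for the second after the job is handed in, with the robot touching nothing.
It also fails if it takes over 72 s, if anything falls off the work surface, if the arm or the gripper's body presses on something with over 40 N, if the wrist force passes 120 N, or if a joint passes its speed limit or range.

ROBOT

A 7-joint arm with a two-finger parallel gripper is mounted at the origin on a cart in front of the work surface, level with it; the furniture and walls round the work are solid. World frame = base frame: x ahead of the robot, y to its left, z up, the work surface at z = 0. Lengths are in m, angles in rad, forces in N, time in s.
With the tool pointing down it reaches from about 0.4 to 0.85 m from the base axis. Payload 10.4 kg.
Tool frame: the origin (TCP) lies midway between the tips of the shut fingers; the grasp point (between the pads) lies 19 mm behind it; z points along the fingers, y is the line along which they close (so a half turn about z gives the same grasp; the last joint's range is limited). The gripper opens to 87 mm and grips with 3 to 60 N. Pads are 19 mm wide; open, the fingers measure 117 mm over their backs; the gripper's body (75 mm by 190 mm) begins 51 mm behind the grasp point.
Start: joints at [1.149, 0.332, -0.065, 1.46, 0.022, 1.35, -0.088], TCP at [0.243, -0.576, 0.223] pointing down, gripper open.
Joint ranges: [-2.6, 2.6], [-0.5, 2.12], [-1.47, 1.34], [0.16, 2.42], [-1.27, 4.41], [0.06, 2.06], [-2.6, 2.6]. Speed limits (rad/s): [2.22, 2.22, 2.79, 2.79, 3.14, 3.14, 3.14].

INTERFACE

Orientations are given as a unit quaternion [x, y, z, w].
In Python, from bench import r gives the robot as it stands.
- The arm moves only by the tool arm_command, never from a script. Its argument "moves" is one flat list of numbers, 4 for each row, row after row: the shift along the tool's x, y, z in cm, then the turn about the tool's z in degrees. A call has 1 to 12 rows; each row shifts and turns the commanded pose from where the row before left it, along the tool's axes as they then stand; what a row does not reach is not made up. A row lasts 1/12 s, in which the tool goes at most 41.7 mm and 7.16 degrees, less where a joint would pass 70% of its speed; a pose out of reach is approached as far as the arm can. A call with a gripper value outside its range is refused whole. "fingers" is the opening in per cent of the stroke, from 0 (shut) to 100 (fully open), set as the call begins (left out, the last holds). The fingers move at their own pace and stop on an object; "squeeze" is the grip in N (left out, the last holds). Time passes only in rows, so rows that do not move let the fingers close. It gives the time, the measured TCP pose, the force, the opening and the grip force at its end, in the units of the state.
- r.read_state(): the state, without advancing time (a new reading comes with each control period).
- r.camera(name): name is "side" or "top" or "wrist"; returns the picture (420x560x3 uint8, red, green, blue); there is no depth.
- r.camera_info(name): a dict with "fx", "fy", "cx", "cy" (pixels), "k1" (the pictures are not rectified: a ray, as slopes to the right and down, at radius r is drawn at 1 + k1 r^2 times it, then the intrinsics apply), "origin" and "attitude" of the camera in the world. Camera axes: x right, y up, looking along -z (the intrinsics and any distortion apply to the point x, -y, -z); pixel columns grow to the right and rows downward; lengths in m; the calibration is good to about 2 mm. A picture is of the moment at which its call begins: read the wrist's pose just before it. camera_info takes no time and is no camera call; for the wrist camera it gives the pose at the moment of the call.
- r.close_job(): hands the job in; it is judged then, once.
The state is a dict: "time": time; "joint_positions": joint angles; "joint_vel": joint speeds; "joint_torque": joint torques, N m; "ee_pos": TCP position; "eef_rot": TCP orientation; "ft_force": force on the tool from outside, world axes, zero at the start; "torque": the same for the moment, N m; "width": finger opening in m; "grip_force": force on a finger pad.
Only numpy, scipy, OpenCV 4.12 (cv2) and the standard library are available. Lean on these libraries where they do the work, as an engineer would, in place of code of your own. Each camera call takes 0.05 s, during which the arm holds its last target. There are 200 camera calls.

## Working session

There is one attempt and no reset: what is moved stays moved. The work goes in short steps, Python scripts to look and compute and a tool call to move; the robot and the scene stay as the last step left them, time stands still between calls to the robot, and variables do not carry over. Pictures are saved under pics/ and viewed, at most 10 in all, crops included, and the job is handed in when it is done.

Besides the shell and the picture viewer there is one more tool, called after "Emit:" as name(argument=value, ...) on one line, values as JSON. arm_command: Moves the arm, as the interface text tells. Its arguments: {"type":"object","properties":{"moves":{"type":"array"},"fingers":{"type":"number"},"squeeze":{"type":"number"}},"required":["moves"]}

```bash
ls; mkdir -p pics; cat > h.py <<'E'
import numpy as np, cv2
from scipy.spatial.transform import Rotation as R
from scipy.optimize import least_squares
from bench import r
def att(i):
    a=np.array(i["attitude"]);return a if a.shape==(3,3) else R.from_quat(a).as_matrix()
def proj(i,P):
    p=(np.atleast_2d(P)-i["origin"])@att(i); s=np.c_[p[:,0]/-p[:,2],-p[:,1]/-p[:,2]]
    s=s*(1+i["k1"]*(s**2).sum(1,keepdims=True)); return s*[i["fx"],i["fy"]]+[i["cx"],i["cy"]]
def ray(i,uv,z):
    d=(np.array(uv,float).reshape(-1,2)-[i["cx"],i["cy"]])/[i["fx"],i["fy"]]; s=d.copy()
    for _ in range(20): s=d/(1+i["k1"]*(s**2).sum(1,keepdims=True))
    v=np.c_[s[:,0],-s[:,1],-np.ones(len(s))]@att(i).T; o=np.array(i["origin"])
    return o+v*((z-o[2])/v[:,2])[:,None]
E
python3 - <<'E'
from h import *
for n in ("top","side"):
    im=r.camera(n); print(n,r.camera_info(n)); np.save(f"{n}.npy",im)
    cv2.imwrite(f"pics/{n}.png",cv2.resize(im[:,:,::-1],(800,600),interpolation=2))
s=r.read_state();print(s)
E
```

```text
pics
top {'fx': 402.2738132006447, 'fy': 402.2738132006447, 'cx': 285.55863055581693, 'cy': 205.0377490439953, 'k1': -0.028219670335970153, 'origin': array([ 0.465784  , -0.05411255,  0.88980036]), 'attitude': array([ 0.02494256, -0.01894774, -0.70582966,  0.70768873])}
side {'fx': 490.94706122429153, 'fy': 490.94706122429153, 'cx': 273.5005740103494, 'cy': 208.78778847002877, 'k1': 0.00347063877505333, 'origin': array([-0.27221775, -0.23468807,  0.7162452 ]), 'attitude': array([ 0.3451925 , -0.26920593, -0.56397229,  0.70021823])}
{'time': 0.1, 'joint_positions': array([ 1.14938056,  0.3327993 , -0.06471759,  1.46087451,  0.02161611,
        1.34988521, -0.08850186]), 'joint_vel': array([-9.63035717e-05, -2.62185020e-03, -2.42355873e-04, -2.99922011e-03,
       -2.11214180e-04,  2.84048971e-04,  4.60491333e-04]), 'joint_torque': array([ 1.65097244e-03, -6.24547434e+01,  2.48842308e-02, -3.90722179e+01,
       -6.14157482e-02,  3.65739560e-02,  1.76258422e-04]), 'ee_pos': array([ 0.24257003, -0.575628  ,  0.2218312 ]), 'eef_rot': array([ 9.80180091e-01,  1.98107512e-01, -1.58794361e-04, -6.14922897e-04]), 'ft_force': array([ 0.36726533, -0.67424853,  0.28061142]), 'torque': array([-0.00800553,  0.01001954,  0.00630712]), 'grip_force': 0.0, 'width': 0.086730263538546}
```

View pics/top.png

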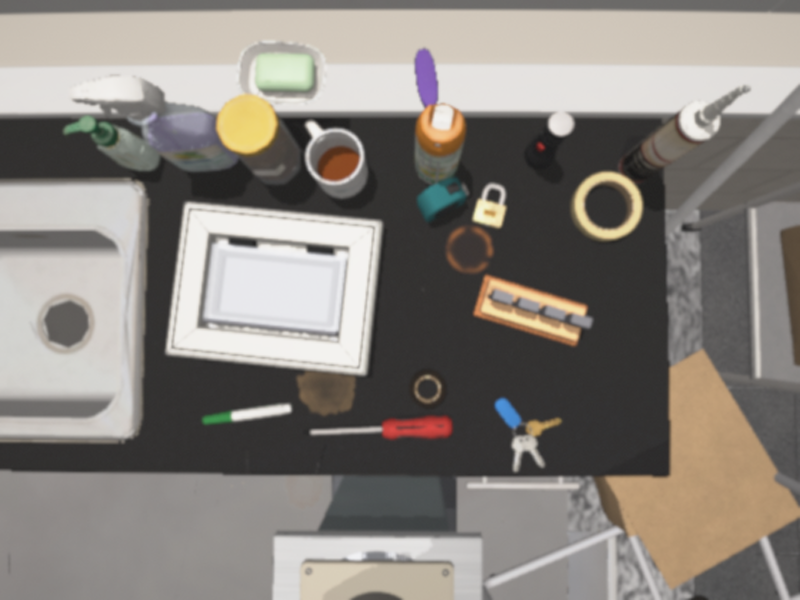

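View pics/side.png

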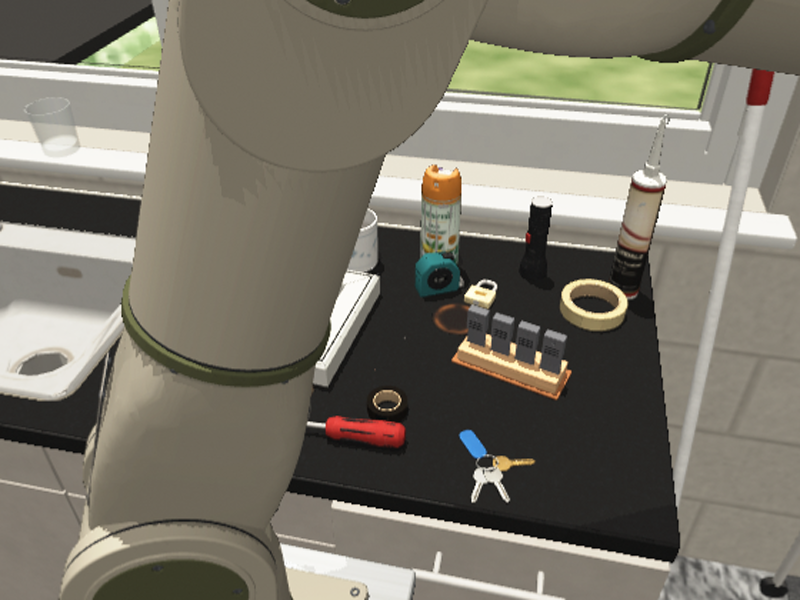

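The top view shows the sash, with outer corners near (187,203), (382,219), (363,374) and (167,354). The block is around (475..592, 277..343) with four leaves, the thinnest on the left. The side view shows all four grips standing. I'll enlarge both.

```bash
python3 - <<'E'
from h import *
im=np.load("top.npy")[:,:,::-1]
a=cv2.resize(im[135:270,110:275],None,fx=3,fy=3,interpolation=2)  # 495x405
b=cv2.resize(im[185:245,325:420],None,fx=8,fy=8,interpolation=2)  # 760x480
o=np.zeros((600,800,3),np.uint8); 
a=cv2.resize(im[138:268,112:272],(0,0),fx=4.5,fy=4.5,interpolation=2)
cv2.imwrite("pics/sash.png",a); cv2.imwrite("pics/block.png",b); print(a.shape)
E
```

```text
(585, 720, 3)
```

View pics/sash.png

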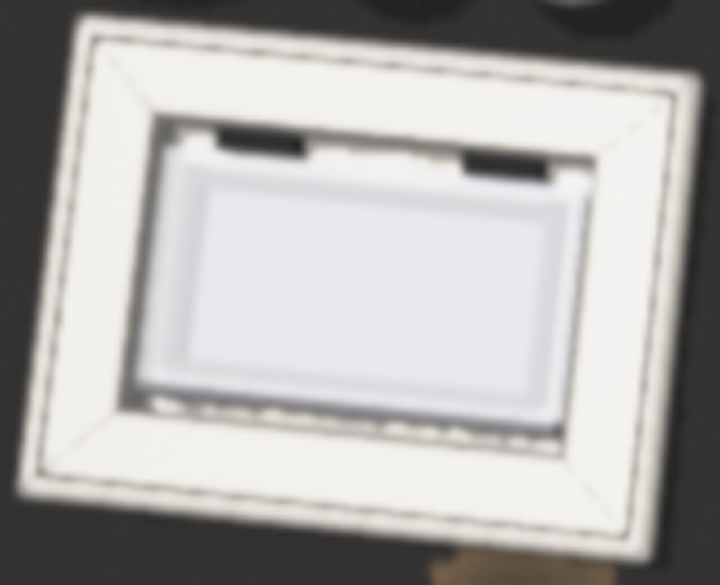

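View pics/block.png

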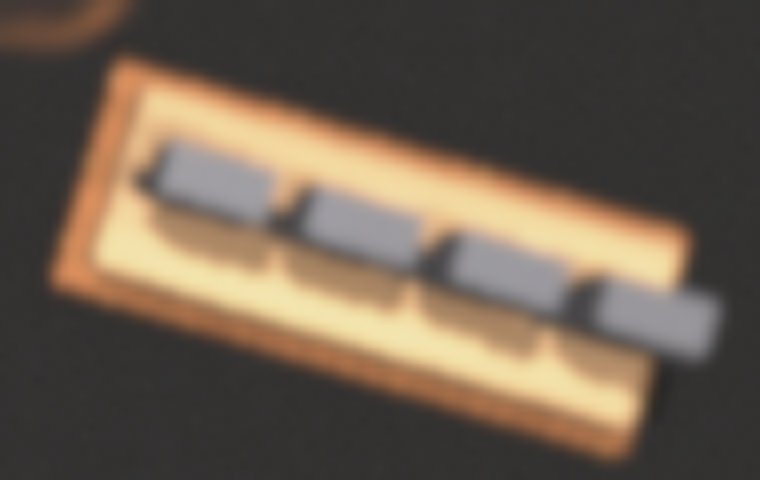

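```bash
cat > fit.py <<'E'
from h import *
def fit(i,uv,P,x0):
    P=np.array(P,float);uv=np.array(uv,float)
    def T(p):
        c,s=np.cos(p[2]),np.sin(p[2]); return np.c_[p[0]+c*P[:,0]-s*P[:,1],p[1]+s*P[:,0]+c*P[:,1],P[:,2]]
    q=least_squares(lambda p:(proj(i,T(p))-uv).ravel(),x0,x_scale=[.1,.1,.1],loss='soft_l1'); 
    return q.x,(proj(i,T(q.x))-uv)
E
python3 - <<'E'
from fit import *
i=r.camera_info("top")
c=lambda a,o,k:(np.array(a)+.5)/k-.5+o
uv=c([(78,15),(700,72),(648,560),(20,492),(155,115),(596,157),(563,460),(118,410)],[112,138],4.5)
P=[(.115,.15,.042),(.115,-.15,.042),(-.115,-.15,.042),(-.115,.15,.042),(.07,.105,.042),(.07,-.105,.042),(-.073,-.105,.042),(-.073,.105,.042)]
print(fit(i,uv,P,[.5,.2,0.]))
uv=c([(217,180),(362,229),(508,273),(660,318),(148,85),(690,235),(95,265),(634,430)],[325,185],8)
P=[(0,y,.086) for y in (.057,.019,-.019,-.057)]+[(.025,.075,.024),(.025,-.075,.024),(-.025,.075,.024),(-.025,-.075,.024)]
print(fit(i,uv,P,[.4,-.2,0.]))
E
```

```text
(array([ 0.52807451,  0.15316458, -0.09820083]), array([[-0.32250322, -0.65433125],
       [ 0.0205446 ,  0.16037341],
       [ 0.20097548, -0.16062584],
       [-0.93582359,  0.18888875],
       [ 0.52758385, -0.23119446],
       [-0.11598692,  0.04978608],
       [-0.06450057, -0.11681002],
       [ 0.54152367,  0.82202746]]))
(array([ 0.49500929, -0.23504383, -0.29120182]), array([[ 0.46901522,  0.31163845],
       [ 0.58896676, -0.32044052],
       [ 0.59753953, -0.3211414 ],
       [-0.13740302, -0.44259251],
       [-0.17161993,  0.32322809],
       [-1.1168091 ,  1.67004656],
       [-0.08912246, -0.00197934],
       [-0.44750114, -0.40894959]]))
```

```bash
cat >> h.py <<'E'
SA=np.array([ 0.52807, 0.15316,-0.0982]); BL=np.array([0.49501,-0.23504,-0.2912])
def w(f,x,y,z): 
    c,s=np.cos(f[2]),np.sin(f[2]); return np.array([f[0]+c*x-s*y,f[1]+s*x+c*y,z])
def plan(t,ang):
    s=r.read_state(); M=R.from_quat(s["eef_rot"]).as_matrix(); a=np.degrees(np.arctan2(M[1,0],M[0,0]))
    turn=-(ang-a); N=M@R.from_euler('z',turn,degrees=True).as_matrix(); d=np.array(t)-s["ee_pos"]
    print("t",round(s["time"],2),"ee",s["ee_pos"].round(4),"ang",a.round(2),"tilt",(M[:2,2]*1e3).round(1),"turn",round(turn,2),"| cm, after turn",(N.T@d*100).round(2),"before",(M.T@d*100).round(2),"F",s["ft_force"].round(2))
E
python3 -c "
from h import *
L=w(BL,0,.057,.16);print(L);plan(L,90-16.68)
G=w(SA,-.067,0,.16);print(G, w(SA,-.067,.03,.16))"
```

```text
[ 0.51137481 -0.1804397   0.16      ]
t 0.1 ee [ 0.2426 -0.5756  0.2218] ang 22.85 tilt [-0.6  1.1] turn -50.47 | cm, after turn [45.57 14.41  6.21] before [ 40.12 -25.97   6.21] F [ 0.37 -0.67  0.28]
[0.46139279 0.15972883 0.16      ] [0.46433406 0.1895843  0.16      ]
```

Emit:
arm_command(moves=[0.4,0.1,0,-6.3,0.8,0.3,0,-6.3,1.2,0.4,0.2,-6.3,1.6,0.5,0.2,-6.3,2,0.6,0.2,-6.3,2,0.6,0.2,-6.3,2,0.6,0.2,-6.3,2,0.6,0.2,-6.3], fingers=45, squeeze=15)

```text
time: 0.77
ee_pos: [0.3461, -0.5084, 0.2098]
eef_rot: [0.801, 0.599, 0.0, -0.0]
ft_force: [0.3, -0.3, -0.0]
width: 0.0431
grip_force: 0.0
```

```bash
python3 -c "
from h import *
plan(w(BL,0,.057,.16),90-16.68)"
```

```text
t 0.77 ee [ 0.3461 -0.5084  0.2098] ang 73.57 tilt [-0.3  0.8] turn 0.25 | cm, after turn [36.16  6.42  5.01] before [36.13  6.57  5.01] F [ 0.27 -0.34 -0.01]
```

Emit:
arm_command(moves=[3.4,0.6,0.4,0.25,3.6,0.6,0.4,0,3.6,0.6,0.5,0,3.6,0.6,0.5,0,3.6,0.6,0.5,0,3.6,0.6,0.5,0,3.6,0.7,0.5,0,3.6,0.7,0.5,0,3.2,0.6,0.5,0,2.4,0.5,0.4,0,1.3,0.2,0.2,0,0.6,0.1,0.1,0])

```text
time: 1.77
ee_pos: [0.5126, -0.1798, 0.16]
eef_rot: [0.803, 0.596, 0.0, -0.001]
ft_force: [-0.5, 0.3, 0.4]
width: 0.039
grip_force: 0.0
```

```bash
cat > look.py <<'E'
from h import *
import sys
s=r.read_state(); i=r.camera_info("wrist"); im=r.camera("wrist")
import pickle; pickle.dump((i,im,s),open(sys.argv[1]+".pkl","wb"))
cv2.imwrite(f"pics/{sys.argv[1]}.png",cv2.resize(im[:,:,::-1],(800,600),interpolation=2))
print(i["origin"],s["ee_pos"],s["time"])
E
python3 look.py w1
```

```text
[ 0.53321216 -0.11088863  0.32258269] [ 0.51259967 -0.17983232  0.15998097] 1.7667
```

View pics/w1.png

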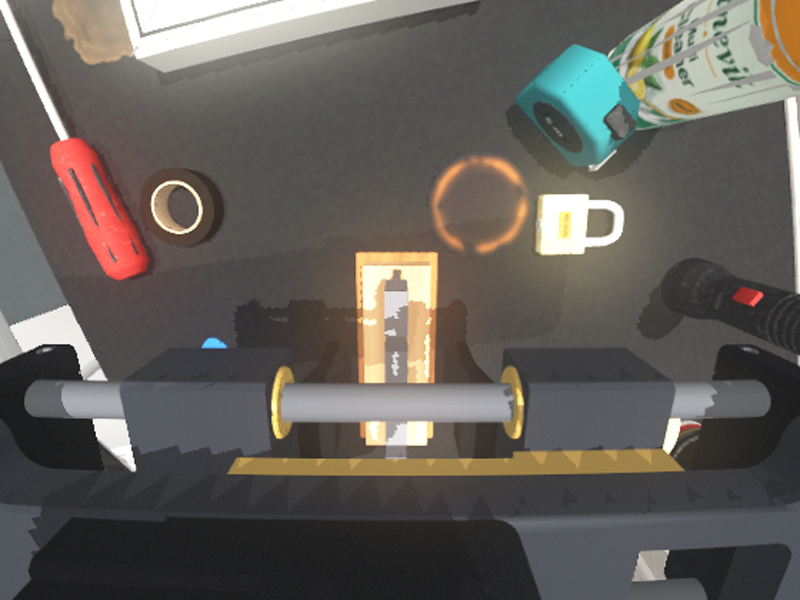

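The wrist view shows leaf 4's grip top edge at (385..407, 290), the block's end at (362..434, 265) and the foot's end at (357..437, 253). The leaf lies between the fingers.

```bash
python3 - <<'E'
from h import *
import pickle
i,im,s=pickle.load(open("w1.pkl","rb"))
c=lambda a:(np.array(a,float)+.5)*.7-.5
def loc(uv,z):
    p=ray(i,c(uv),z)[:,:2]-BL[:2]; C,S=np.cos(BL[2]),np.sin(BL[2]); return (np.c_[p[:,0]*C+p[:,1]*S,-p[:,0]*S+p[:,1]*C]*1e3).round(1)
print("leaf4 top edge, expect x -7,7 y 71\n",loc([(385,290),(407,290)],.086))
print("block top end, expect -25,25 y 75\n",loc([(362,265),(434,265)],.024))
print("foot, expect -32,32 y 82\n",loc([(357,253),(437,253)],.004))
print("foot far, right y?\n",loc([(361,437),(433,437)],.004))
b=im[140:330,230:330,::-1]; cv2.imwrite("pics/w1c.png",cv2.resize(b,None,fx=3,fy=3,interpolation=2))
E
```

```text
leaf4 top edge, expect x -7,7 y 71
 [[-6.2 72.5]
 [ 6.7 72.5]]
block top end, expect -25,25 y 75
 [[-24.7  76.3]
 [ 27.9  76.2]]
foot, expect -32,32 y 82
 [[-30.   82.1]
 [ 31.8  82. ]]
foot far, right y?
 [[-31.1 -80.6]
 [ 32.3 -80.7]]
```

```bash
sed -i 's/^SA=.*/SA=np.array([ 0.52807, 0.15316,-0.0982]); BL=np.array([0.4956,-0.2344,-0.2912])/' h.py; python3 -c "
from h import *
plan(w(BL,0.,.057,.051),90-16.68)"
```

```text
t 1.82 ee [ 0.5125 -0.1802  0.16  ] ang 73.18 tilt [-0.6  1. ] turn -0.14 | cm, after turn [ 0.02 -0.06 10.9 ] before [ 0.02 -0.06 10.9 ] F [0.7  0.61 0.58]
```

Emit:
arm_command(moves=[0,-0.06,1,-0.14,0,0,2,0,0,0,3,0,0,0,2.5,0,0,0,1.5,0,0,0,0.6,0,0,0,0.3,0,0,0,0,0])

```text
time: 2.48
ee_pos: [0.5111, -0.1834, 0.0514]
eef_rot: [0.803, 0.595, -0.0, -0.0]
ft_force: [-0.1, 0.8, 0.1]
width: 0.0391
grip_force: 0.0
```

Emit:
arm_command(moves=[0,0,0,0,0,0,0,0,0,0,0,0,0,0,0,0,0,0,0,0,0,0,0,0], fingers=0, squeeze=15)

```text
time: 2.98
ee_pos: [0.5117, -0.1826, 0.052]
eef_rot: [0.803, 0.596, 0.0, 0.0]
ft_force: [-0.4, -0.5, 3.2]
width: 0.0138
grip_force: 15.0
```

```bash
python3 -c "
from h import *
s=r.read_state();print(s['width'],s['grip_force'],s['torque'])
plan(w(BL,0.,.057,.12),90-16.68)
plan(w(SA,-.067,0,.12),90-5.63)"
```

```text
0.013750723060362562 15.000035288685467 [-0.03030611  0.02548093  0.0307564 ]
t 2.98 ee [ 0.5117 -0.1826  0.052 ] ang 73.14 tilt [ 0.7 -0.4] turn -0.18 | cm, after turn [ 0.28 -0.05 -6.8 ] before [ 0.28 -0.05 -6.8 ] F [-0.43 -0.53  3.16]
t 2.98 ee [ 0.5117 -0.1826  0.052 ] ang 73.14 tilt [ 0.7 -0.4] turn -11.23 | cm, after turn [33.58 -8.36 -6.82] before [ 31.31 -14.73  -6.82] F [-0.43 -0.53  3.16]
```

Emit:
arm_command(moves=[0,0,-0.5,0,0,0,-1.5,0,0,0,-2.5,0,0.3,-0.1,-2.5,-0.5,1,-0.4,-0.8,-1,2,-0.7,0,-1.2,3,-1.1,0,-1.2,3.5,-1.2,0,-1.2,3.5,-1.2,0,-1.2,3.5,-1.2,0,-1.2,3.5,-1.2,0,-1.2,3.5,-1.2,0,-1.2])

```text
time: 3.98
ee_pos: [0.4765, 0.0703, 0.1284]
eef_rot: [0.748, 0.664, -0.001, -0.0]
ft_force: [0.7, -0.8, -0.6]
width: 0.014
grip_force: 15.0
```

```bash
python3 -c "
from h import *
plan(w(SA,-.0677,0,.12),90-5.63)"
```

```text
t 3.98 ee [0.4765 0.0703 0.1284] ang 83.23 tilt [-1.6 -0.2] turn -1.14 | cm, after turn [ 8.75 -2.45  0.84] before [ 8.7  -2.63  0.84] F [ 0.7  -0.78 -0.64]
```

Emit:
arm_command(moves=[2.8,-0.8,0.1,-0.6,2.4,-0.7,0.1,-0.5,1.6,-0.5,0.1,0,0.9,-0.3,0.1,0,0.3,-0.1,0,0,0,0,0,0,0,0,0,0,0,0,0,0])

```text
time: 4.65
ee_pos: [0.4639, 0.1481, 0.1253]
eef_rot: [0.743, 0.669, -0.0, 0.0]
ft_force: [1.6, 0.3, -0.3]
width: 0.0142
grip_force: 15.0
```

```bash
python3 look.py w2; python3 -c "
from h import *
plan(w(SA,-.0677,0,.12),90-5.63)"
```

```text
[0.47104461 0.22009087 0.28782039] [0.46388733 0.14814204 0.12530745] 4.65
t 4.7 ee [0.4639 0.1482 0.1254] ang 84.04 tilt [-0.1 -0.4] turn -0.33 | cm, after turn [ 1.12 -0.44  0.54] before [ 1.12 -0.44  0.54] F [-1.31  0.4   0.14]
```

View pics/w2.png

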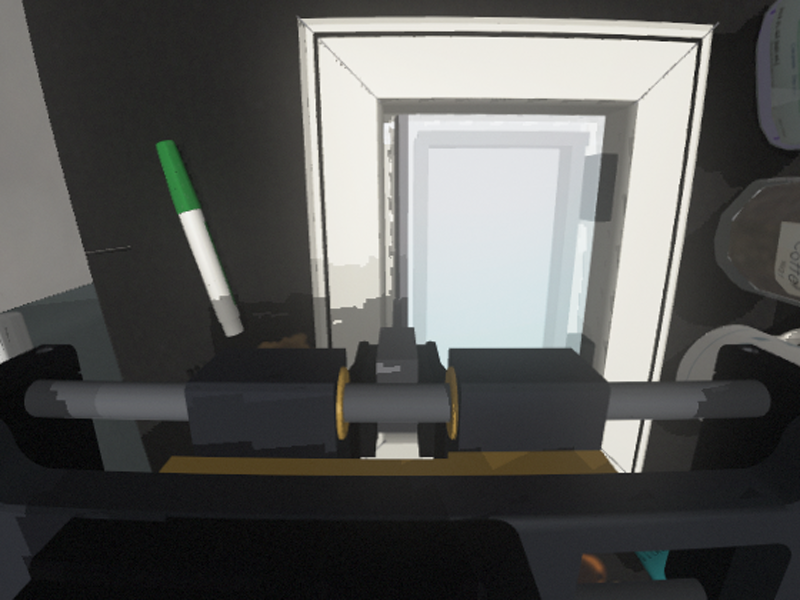

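The wrist view shows the sash's top corners at (300,18) and (716,25), the near inner corner at (378,98), the far inner corner at (637,100), and the gap running down columns 380..408. I'll measure these and make an enlarged rectified crop.

```bash
cat > gap.py <<'E'
from h import *
import pickle,sys
i,im,s=pickle.load(open("w2.pkl","rb"))
c=lambda a:(np.array(a,float)+.5)*.7-.5
def loc(uv,z):
    p=ray(i,c(uv),z)[:,:2]-SA[:2]; C,S=np.cos(SA[2]),np.sin(SA[2]); return (np.c_[p[:,0]*C+p[:,1]*S,-p[:,0]*S+p[:,1]*C]*1e3).round(1)
print(loc([(300,18),(716,25),(378,98),(637,100),(330,345)],.042), "expect -115,150; 115,150; -73,105; 70,105; -115,?")
xs=np.arange(-80,-50,.1)*1e-3; ys=np.arange(40,108,.5)*1e-3
uv=np.array([[proj(i,w(SA,x,y,.042))[0] for x in xs[::10]] for y in ys[::4]],np.float32)
uv=cv2.resize(uv,(len(xs),len(ys)),interpolation=1)
g=cv2.remap(im,uv[...,0],uv[...,1],1)
cv2.imwrite("pics/gap.png",cv2.resize(g[::-1,:,::-1],(750,560),interpolation=2))
E
python3 gap.py
```

```text
[[-114.2  149.9]
 [ 112.2  149.9]
 [ -73.3  109.4]
 [  71.1  109.6]
 [-106.3  -34.7]] expect -115,150; 115,150; -73,105; 70,105; -115,?
```

View pics/gap.png

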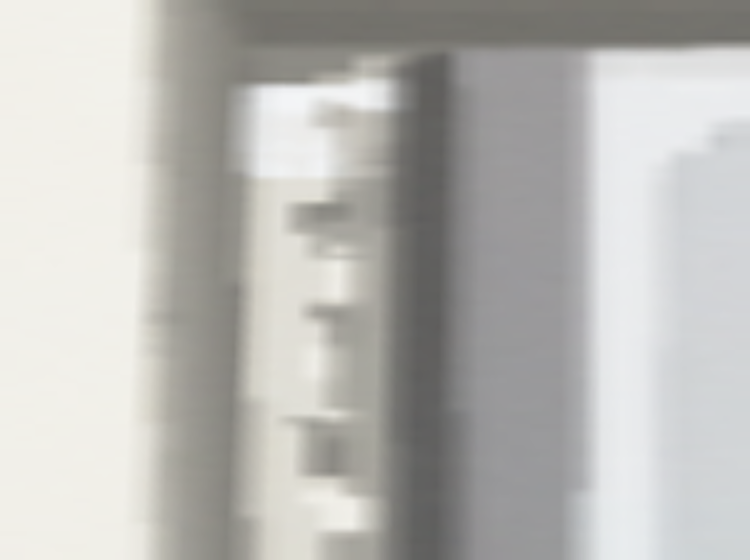

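The rectified crop (25 px/mm from x -80, at z 42) shows the bar's top inner edge at column ~152, so x -73.9. The floor runs over columns 240..390 and the trim's top edge is at column ~450. That puts the sash about 0.9 mm nearer than my fit, with a gap of roughly 6.2 mm.

```bash
sed -i 's/^SA=.*/SA=np.array([ 0.52717, 0.15325,-0.0982]); BL=np.array([0.4956,-0.2344,-0.2912])/' h.py; cat > g.py <<'E'
from h import *
import sys
x,y,z=[float(a)/1e3 for a in sys.argv[1:4]]
s=r.read_state(); p=s["ee_pos"][:2]-SA[:2]; C,S=np.cos(SA[2]),np.sin(SA[2])
f=s["ft_force"]; print("local xy mm",((p[0]*C+p[1]*S)*1e3).round(2),((-p[0]*S+p[1]*C)*1e3).round(2),"F local",(f[0]*C+f[1]*S).round(2),(-f[0]*S+f[1]*C).round(2),f[2].round(2),"grip",s["width"],s["torque"].round(3))
plan(w(SA,x,y,z),90-5.63)
E
python3 g.py -67 -3 96
```

```text
local xy mm -62.44 -11.19 F local -1.35 0.27 0.14 grip 0.014075651342432997 [-0.014 -0.09   0.029]
t 4.7 ee [0.4639 0.1482 0.1254] ang 84.04 tilt [-0.1 -0.4] turn -0.33 | cm, after turn [ 0.82 -0.46  2.94] before [ 0.82 -0.46  2.94] F [-1.31  0.4   0.14]
```

Emit:
arm_command(moves=[0.3,-0.2,0.3,-0.3,0.3,-0.2,0.8,0,0.2,-0.06,0.9,0,0,0,0.6,0,0,0,0.3,0,0,0,0,0,0,0,0,0,0,0,0,0])

```text
time: 5.37
ee_pos: [0.4601, 0.1578, 0.0967]
eef_rot: [0.741, 0.672, 0.0, 0.0]
ft_force: [0.1, -0.3, -0.1]
width: 0.0137
grip_force: 15.0
```

```bash
python3 g.py -67 -3 92
```

```text
local xy mm -67.2 -2.05 F local 0.13 -0.24 -0.06 grip 0.013709246606327347 [ 0.051 -0.133  0.017]
t 5.37 ee [0.4601 0.1578 0.0967] ang 84.43 tilt [0.3 0. ] turn 0.06 | cm, after turn [-0.1   0.02  0.47] before [-0.1   0.02  0.47] F [ 0.1  -0.25 -0.06]
```

Emit:
arm_command(moves=[0,0.02,0.25,0,0,0,0.25,0,0,0,0.25,0,0,0,0.2,0,0,0,0,0])

```text
time: 5.78
ee_pos: [0.4598, 0.1577, 0.0865]
eef_rot: [0.741, 0.672, -0.0, -0.0]
ft_force: [-0.6, -0.1, 0.5]
width: 0.0138
grip_force: 15.0
```

```bash
python3 g.py -67 -3 76
```

```text
local xy mm -67.47 -2.21 F local -0.57 -0.18 0.46 grip 0.013845315654776515 [-0.016 -0.066 -0.001]
t 5.78 ee [0.4598 0.1577 0.0865] ang 84.44 tilt [-0.7 -0.2] turn 0.07 | cm, after turn [-0.08  0.05  1.05] before [-0.08  0.05  1.05] F [-0.58 -0.13  0.46]
```

Leaf bottom is at about z 38 mm with no contact. Continuing slowly.

Emit:
arm_command(moves=[0,0.05,0.15,0,0,0,0.2,0,0,0,0.2,0,0,0,0.2,0,0,0,0.2,0,0,0,0,0])

```text
time: 6.28
ee_pos: [0.4603, 0.1577, 0.0771]
eef_rot: [0.741, 0.672, -0.0, -0.0]
ft_force: [-0.0, -0.9, 0.9]
width: 0.0135
grip_force: 15.0
```

```bash
python3 g.py -67 -3 62
```

```text
local xy mm -66.94 -2.16 F local 0.08 -0.89 0.9 grip 0.013502364849664765 [ 0.004 -0.037  0.038]
t 6.28 ee [0.4603 0.1577 0.0771] ang 84.44 tilt [-0.5 -0.2] turn 0.07 | cm, after turn [-0.08 -0.01  1.51] before [-0.08 -0.01  1.51] F [-0.  -0.9  0.9]
```

Emit:
arm_command(moves=[0,0,0.2,0,0,0,0.25,0,0,0,0.25,0,0,0,0.25,0,0,0,0.2,0,0,0,0.1,0,0,0,0,0])

```text
time: 6.87
ee_pos: [0.4604, 0.1577, 0.0647]
eef_rot: [0.741, 0.672, -0.0, -0.0]
ft_force: [1.0, -1.1, -0.7]
width: 0.014
grip_force: 15.0
```

```bash
python3 g.py -67 -3 58
```

```text
local xy mm -66.89 -2.13 F local 1.14 -0.96 -0.7 grip 0.013956670123934322 [ 0.018 -0.081  0.003]
t 6.87 ee [0.4604 0.1577 0.0647] ang 84.44 tilt [-0.5 -0.1] turn 0.07 | cm, after turn [-0.09 -0.01  0.67] before [-0.09 -0.01  0.67] F [ 1.04 -1.07 -0.7 ]
```

Emit:
arm_command(moves=[0,0,0.2,0,0,0,0.15,0,0,0,0,0,0,0,-0.5,0,0,0,-1,0,0,0,-2,0,0,0,-2.5,0,-0.6,0.2,-1.2,0.8,-1.5,0.6,0,1,-2.5,1,0,1.2,-3.2,1.2,0,1.2,-3.5,1.2,0,1.2])

```text
time: 7.87
ee_pos: [0.4861, 0.038, 0.1332]
eef_rot: [0.772, 0.636, -0.0, 0.0]
ft_force: [1.0, 0.5, -0.9]
width: 0.0141
grip_force: 15.0
```

```bash
cat > b.py <<'E'
from h import *
import sys
x,y,z=[float(a)/1e3 for a in sys.argv[1:4]]; plan(np.array([x,y,z]),float(sys.argv[4]))
E
python3 b.py 511.7 -182.6 125 73.14
```

```text
t 7.87 ee [0.4861 0.038  0.1332] ang 78.98 tilt [ 0.2 -0.4] turn 5.84 | cm, after turn [-20.37   8.85   0.83] before [-21.16   6.73   0.83] F [ 1.02  0.54 -0.92]
```

Emit:
arm_command(moves=[-3.4,1.2,0.2,1.2,-3.4,1.2,0.2,1.2,-3.4,1.3,0.1,1.2,-3.2,1.3,0.1,1.2,-2.8,1.1,0.1,1,-2.2,0.9,0,0,-1.4,0.6,0,0,-0.6,0.3,0,0,-0.1,0,0,0,0,0,0,0,0,0,0,0])

```text
time: 8.78
ee_pos: [0.5132, -0.1763, 0.1266]
eef_rot: [0.802, 0.597, 0.0, -0.0]
ft_force: [-0.1, -0.7, -0.4]
width: 0.0138
grip_force: 15.0
```

```bash
python3 b.py 511.7 -182.6 78 73.14
```

```text
t 8.78 ee [ 0.5132 -0.1763  0.1266] ang 73.36 tilt [0.  0.5] turn 0.22 | cm, after turn [-0.64  0.04  4.86] before [-0.64  0.04  4.86] F [-0.07 -0.66 -0.38]
```

Emit:
arm_command(moves=[-0.3,0.04,0.6,0.22,-0.3,0,1.4,0,-0.04,0,1.6,0,0,0,0.8,0,0,0,0.4,0,0,0,0,0,0,0,0,0,0,0,0,0])

```text
time: 9.45
ee_pos: [0.5121, -0.1842, 0.0793]
eef_rot: [0.804, 0.595, 0.0, 0.0]
ft_force: [0.3, -0.1, 0.5]
width: 0.0141
grip_force: 15.0
```

```bash
python3 b.py 511.7 -182.6 66 73.14; python3 b.py 511.7 -182.6 66 73.14
```

```text
t 9.45 ee [ 0.5121 -0.1842  0.0793] ang 73.04 tilt [ 1.1 -0.4] turn -0.1 | cm, after turn [ 0.14 -0.09  1.33] before [ 0.14 -0.09  1.33] F [ 0.34 -0.12  0.47]
t 9.45 ee [ 0.5121 -0.1842  0.0793] ang 73.04 tilt [ 1.1 -0.4] turn -0.1 | cm, after turn [ 0.14 -0.09  1.33] before [ 0.14 -0.09  1.33] F [ 0.34 -0.12  0.47]
```

Emit:
arm_command(moves=[0.14,-0.09,0,0,0,0,0,0,0,0,0,0,0,0,0.2,0,0,0,0.2,0,0,0,0.2,0,0,0,0.2,0,0,0,0,0])

```text
time: 10.12
ee_pos: [0.5108, -0.1827, 0.07]
eef_rot: [0.804, 0.595, -0.0, -0.0]
ft_force: [-0.0, 0.5, -0.4]
width: 0.0138
grip_force: 15.0
```

```bash
python3 b.py 511.7 -182.6 66 73.14
```

```text
t 10.12 ee [ 0.5108 -0.1827  0.07  ] ang 73.02 tilt [-0.7  0.2] turn -0.12 | cm, after turn [0.03 0.09 0.4 ] before [0.03 0.09 0.4 ] F [-0.01  0.45 -0.41]
```

Emit:
arm_command(moves=[0,0.04,0.15,0,0,0,0.2,0,0,0,0.2,0,0,0,0.25,0,0,0,0,0])

```text
time: 10.53
ee_pos: [0.5112, -0.1827, 0.0619]
eef_rot: [0.804, 0.595, -0.0, -0.0]
ft_force: [-0.9, -0.1, -0.2]
width: 0.0133
grip_force: 15.0
```

```bash
python3 b.py 511.7 -182.6 53 73.14
```

```text
t 10.53 ee [ 0.5112 -0.1827  0.0619] ang 73.02 tilt [-0.7  0.3] turn -0.12 | cm, after turn [0.03 0.05 0.89] before [0.03 0.05 0.89] F [-0.94 -0.09 -0.21]
```

Emit:
arm_command(moves=[0,0,0.25,0,0,0,0.3,0,0,0,0.2,0,0,0,0.1,0,0,0,0,0])

```text
time: 10.95
ee_pos: [0.5113, -0.1828, 0.0537]
eef_rot: [0.804, 0.595, -0.0, -0.0]
ft_force: [0.6, 0.4, -0.1]
width: 0.0137
grip_force: 15.0
```

Emit:
arm_command(moves=[0,0,0,0,0,0,0,0,0,0,0,0,0,0,0,0], fingers=45)

```text
time: 11.28
ee_pos: [0.5116, -0.1829, 0.0542]
eef_rot: [0.804, 0.595, 0.0, 0.0]
ft_force: [-0.3, 0.1, -0.4]
width: 0.0327
grip_force: 0.0
```

```bash
python3 -c "
from h import *
print(r.read_state()['width'])
plan(w(BL,0.,.019,.052),73.2)"
```

```text
0.03267833922668068
t 11.28 ee [ 0.5116 -0.1829  0.0542] ang 73.02 tilt [ 0.3 -0.2] turn -0.18 | cm, after turn [-3.49 -0.05  0.22] before [-3.49 -0.03  0.22] F [-0.33  0.12 -0.39]
```

Emit:
arm_command(moves=[-0.4,0,0,-0.18,-0.9,-0.03,0.1,0,-1,0,0.1,0,-0.8,0,0,0,-0.4,0,0,0,0,0,0,0,0,0,0,0])

```text
time: 11.87
ee_pos: [0.501, -0.2166, 0.0521]
eef_rot: [0.803, 0.596, 0.0, 0.0]
ft_force: [0.7, 0.5, 0.3]
width: 0.0392
grip_force: 0.0
```

Emit:
arm_command(moves=[0,0,0,0,0,0,0,0,0,0,0,0,0,0,0,0,0,0,0,0], fingers=0, squeeze=15)

```text
time: 12.28
ee_pos: [0.5012, -0.216, 0.0521]
eef_rot: [0.803, 0.596, 0.0, 0.0]
ft_force: [-0.3, 0.5, -0.6]
width: 0.0139
grip_force: 15.0
```

```bash
python3 look.py w3; python3 -c "
from h import *
import pickle
plan(w(BL,0.,.019,.052),73.2)
plan(w(SA,-.067,-.0,.13),84.4)
im=pickle.load(open('w3.pkl','rb'))[1]
cv2.imwrite('pics/w3c.png',cv2.resize(im[120:330,150:430,::-1],(800,600),interpolation=2))"
```

```text
[ 0.52165247 -0.14686566  0.21462381] [ 0.50117819 -0.21601812  0.05208564] 12.2833
t 12.33 ee [ 0.5012 -0.2161  0.0521] ang 73.22 tilt [ 0.1 -0. ] turn 0.02 | cm, after turn [-0.01 -0.01  0.01] before [-0.01 -0.01  0.01] F [0.49 0.52 1.44]
t 12.33 ee [ 0.5012 -0.2161  0.0521] ang 73.22 tilt [ 0.1 -0. ] turn -11.18 | cm, after turn [37.01 -7.72 -7.79] before [ 34.81 -14.75  -7.79] F [0.49 0.52 1.44]
```

View pics/w3c.png

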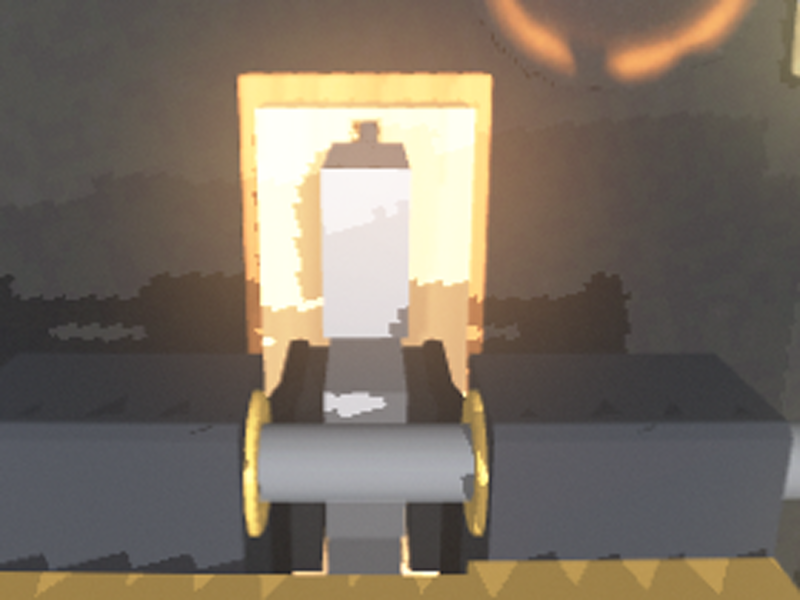

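The crop shows leaf 4 upright back in its slot (322..408, 168..335) and leaf 6 held between the fingers. I'll lift high enough to clear leaf 4.

Emit:
arm_command(moves=[0,0,-0.5,0,0,0,-1.5,0,0,0,-2.8,0,0,0,-3.2,0,0.3,0,-1.6,0,1.4,-0.5,-0.3,-1,2.4,-0.8,0,-1.4,3.3,-1.1,0,-1.4,3.6,-1.2,0,-1.4,3.6,-1.2,0,-1.4,3.6,-1.1,0,-1.4,3.6,-1.1,0,-1.2])

```text
time: 13.33
ee_pos: [0.4776, 0.0151, 0.1498]
eef_rot: [0.751, 0.66, -0.001, -0.001]
ft_force: [1.5, -0.2, -0.4]
width: 0.0141
grip_force: 15.0
```

```bash
python3 g.py -67 0 120
```

```text
local xy mm -35.82 -142.34 F local 1.48 -0.09 -0.39 grip 0.014051934676556162 [ 0.026 -0.141 -0.012]
t 13.33 ee [0.4776 0.0151 0.1498] ang 82.64 tilt [-2.  -0.1] turn -1.73 | cm, after turn [14.24 -3.11  2.98] before [14.13 -3.54  2.98] F [ 1.46 -0.23 -0.39]
```

Emit:
arm_command(moves=[3.2,-0.7,0.3,-0.9,3.2,-0.8,0.4,-0.83,2.8,-0.7,0.5,0,2.2,-0.5,0.6,0,1.4,-0.3,0.5,0,0.8,-0.2,0.4,0,0.4,-0.1,0.2,0,0.15,0,0.1,0,0,0,0,0,0,0,0,0,0,0,0,0])

```text
time: 14.25
ee_pos: [0.4631, 0.1549, 0.1211]
eef_rot: [0.743, 0.669, -0.0, 0.0]
ft_force: [-1.1, -0.1, -0.8]
width: 0.0141
grip_force: 15.0
```

```bash
python3 g.py -67 0 94
```

```text
local xy mm -63.95 -4.62 F local -1.13 -0.2 -0.85 grip 0.014050483498064282 [ 0.003 -0.003  0.048]
t 14.25 ee [0.4631 0.1549 0.1211] ang 84.05 tilt [ 0.3 -0.3] turn -0.32 | cm, after turn [ 0.46 -0.31  2.71] before [ 0.46 -0.31  2.71] F [-1.15 -0.09 -0.85]
```

Emit:
arm_command(moves=[0.3,-0.2,0.4,-0.32,0.16,-0.11,0.9,0,0,0,0.8,0,0,0,0.4,0,0,0,0.2,0,0,0,0,0,0,0,0,0,0,0,0,0])

```text
time: 14.92
ee_pos: [0.4604, 0.1608, 0.0943]
eef_rot: [0.741, 0.672, 0.0, 0.0]
ft_force: [0.5, 0.4, -0.9]
width: 0.0138
grip_force: 15.0
```

```bash
python3 g.py -67 0 86
```

```text
local xy mm -67.22 0.95 F local 0.44 0.44 -0.87 grip 0.013801638035888493 [-0.027 -0.07  -0.016]
t 14.92 ee [0.4604 0.1608 0.0943] ang 84.45 tilt [0.4 0. ] turn 0.08 | cm, after turn [-0.1   0.02  0.83] before [-0.1   0.02  0.83] F [ 0.48  0.4  -0.87]
```

Emit:
arm_command(moves=[0,0,0.25,0,0,0,0.25,0,0,0,0.2,0,0,0,0.2,0,0,0,0.1,0,0,0,0,0,0,0,0,0])

```text
time: 15.5
ee_pos: [0.4601, 0.1607, 0.084]
eef_rot: [0.741, 0.672, -0.0, -0.0]
ft_force: [0.3, 0.3, 0.2]
width: 0.0139
grip_force: 15.0
```

```bash
python3 g.py -67 0 78
```

```text
local xy mm -67.46 0.87 F local 0.23 0.29 0.2 grip 0.013862366009219255 [-0.001 -0.105 -0.052]
t 15.5 ee [0.4601 0.1607 0.084 ] ang 84.45 tilt [-0.1 -0. ] turn 0.08 | cm, after turn [-0.09  0.05  0.6 ] before [-0.09  0.05  0.6 ] F [0.26 0.27 0.2 ]
```

Emit:
arm_command(moves=[0,0.02,0.1,0,0,0,0.1,0,0,0,0.1,0,0,0,0.1,0,0,0,0.1,0,0,0,0,0])

```text
time: 16.0
ee_pos: [0.4604, 0.1606, 0.0788]
eef_rot: [0.741, 0.672, -0.0, 0.0]
ft_force: [0.7, -1.9, -1.5]
width: 0.0142
grip_force: 15.0
```

```bash
python3 g.py -67 0 74
```

```text
local xy mm -67.22 0.8 F local 0.86 -1.79 -1.48 grip 0.0142053838838667 [-0.04  -0.229  0.052]
t 16.0 ee [0.4604 0.1606 0.0788] ang 84.45 tilt [ 0.  -0.1] turn 0.08 | cm, after turn [-0.08  0.02  0.48] before [-0.08  0.02  0.48] F [ 0.68 -1.87 -1.48]
```

Emit:
arm_command(moves=[0,0,0.1,0,0,0,0.1,0,0,0,0.1,0,0,0,0.1,0,0,0,0,0])

```text
time: 16.42
ee_pos: [0.4604, 0.1607, 0.0748]
eef_rot: [0.741, 0.672, -0.0, 0.0]
ft_force: [-0.2, 0.2, -0.5]
width: 0.0142
grip_force: 15.0
```

```bash
python3 g.py -67 0 70
```

```text
local xy mm -67.22 0.83 F local -0.19 0.21 -0.55 grip 0.014189048502226648 [ 0.018 -0.264 -0.023]
t 16.42 ee [0.4604 0.1607 0.0748] ang 84.45 tilt [ 0. -0.] turn 0.08 | cm, after turn [-0.08  0.02  0.48] before [-0.08  0.02  0.48] F [-0.17  0.23 -0.55]
```

Emit:
arm_command(moves=[0,0.03,0.1,0,0,0,0.15,0,0,0,0.15,0,0,0,0.15,0,0,0,0.1,0,0,0,0,0])

```text
time: 16.92
ee_pos: [0.4604, 0.1606, 0.0682]
eef_rot: [0.741, 0.672, -0.0, -0.0]
ft_force: [0.3, 0.2, 0.3]
width: 0.014
grip_force: 15.0
```

```bash
python3 g.py -67 0 62
```

```text
local xy mm -67.12 0.77 F local 0.26 0.23 0.34 grip 0.013972358456111411 [ 0.044 -0.094  0.003]
t 16.92 ee [0.4604 0.1606 0.0682] ang 84.45 tilt [-0.4 -0.2] turn 0.08 | cm, after turn [-0.08  0.01  0.62] before [-0.08  0.01  0.62] F [0.28 0.2  0.34]
```

Emit:
arm_command(moves=[0,0,0.15,0,0,0,0.15,0,0,0,0.15,0,0,0,0.15,0,0,0,0.1,0,0,0,0,0])

```text
time: 17.42
ee_pos: [0.4605, 0.1606, 0.0613]
eef_rot: [0.741, 0.672, -0.0, -0.0]
ft_force: [0.6, -0.0, 0.2]
width: 0.0139
grip_force: 15.0
```

```bash
python3 g.py -67 0 62
```

```text
local xy mm -67.06 0.79 F local 0.57 0.05 0.23 grip 0.013903371128809221 [ 0.018 -0.069  0.018]
t 17.42 ee [0.4605 0.1606 0.0613] ang 84.45 tilt [-0.3 -0.1] turn 0.08 | cm, after turn [-0.08  0.01 -0.07] before [-0.08  0.01 -0.07] F [ 0.57 -0.    0.23]
```

Leaf 6 went down to about 3 mm above the floor with no resistance, so it is loose. I'll take it back to its slot.

Emit:
arm_command(moves=[0,0,-0.5,0,0,0,-1.5,0,0,0,-2.6,0,0,0,-3,0,-0.8,0.2,-1.5,0.8,-1.8,0.6,-0.1,1.2,-2.8,1,0,1.3,-3.4,1,0,1.3,-3.6,1.1,0,1.3,-3.6,1.1,0,1.3,-3.6,1.1,0,1.3,-3.6,1.1,0,1.3])

```text
time: 18.42
ee_pos: [0.4896, -0.082, 0.1542]
eef_rot: [0.795, 0.606, 0.0, 0.0]
ft_force: [0.7, -0.2, 0.1]
width: 0.0142
grip_force: 15.0
```

```bash
python3 b.py 501.2 -216.1 150 73.22
```

```text
t 18.42 ee [ 0.4896 -0.082   0.1542] ang 74.6 tilt [ 0.9 -0.3] turn 1.38 | cm, after turn [-12.51   4.99   0.43] before [-12.62   4.68   0.43] F [ 0.74 -0.17  0.08]
```

Emit:
arm_command(moves=[-3.2,1.2,0,0.7,-3,1.2,0,0.6,-2.5,1,0.1,0,-1.8,0.7,0.1,0,-1.1,0.5,0.1,0,-0.6,0.2,0,0,-0.3,0.1,0,0,0,0,0,0,0,0,0,0,0,0,0,0])

```text
time: 19.25
ee_pos: [0.5021, -0.2125, 0.1508]
eef_rot: [0.801, 0.598, 0.0, 0.0]
ft_force: [-0.8, -0.0, 0.1]
width: 0.0139
grip_force: 15.0
```

```bash
python3 b.py 501.2 -216.1 79 73.22
```

```text
t 19.25 ee [ 0.5021 -0.2125  0.1508] ang 73.46 tilt [0.3 0.1] turn 0.24 | cm, after turn [-0.37  0.02  7.18] before [-0.37  0.02  7.18] F [-0.83 -0.01  0.1 ]
```

Emit:
arm_command(moves=[-0.2,0.02,0.5,0.24,-0.1,0,1.5,0,0,0,2.2,0,0,0,1.7,0,0,0,0.8,0,0,0,0.3,0,0,0,0.1,0,0,0,0,0,0,0,0,0,0,0,0,0])

```text
time: 20.08
ee_pos: [0.5017, -0.2171, 0.0805]
eef_rot: [0.803, 0.596, 0.0, 0.001]
ft_force: [-0.3, -0.3, 0.2]
width: 0.0136
grip_force: 15.0
```

```bash
python3 b.py 501.2 -216.1 66 73.22
```

```text
t 20.08 ee [ 0.5017 -0.2171  0.0805] ang 73.11 tilt [ 1.3 -0.7] turn -0.11 | cm, after turn [ 0.08 -0.07  1.45] before [ 0.08 -0.08  1.45] F [-0.34 -0.29  0.16]
```

Emit:
arm_command(moves=[0.08,-0.06,0,-0.1,0,0,0,0,0,0,0.2,0,0,0,0.3,0,0,0,0.2,0,0,0,0.2,0,0,0,0,0])

```text
time: 20.67
ee_pos: [0.5005, -0.2158, 0.07]
eef_rot: [0.803, 0.596, -0.0, -0.0]
ft_force: [0.2, 0.1, -0.9]
width: 0.0139
grip_force: 15.0
```

```bash
python3 b.py 501.2 -216.1 54 73.22
```

```text
t 20.67 ee [ 0.5005 -0.2158  0.07  ] ang 73.21 tilt [-0.7  0.3] turn -0.01 | cm, after turn [-0.01  0.08  1.6 ] before [-0.01  0.08  1.6 ] F [ 0.18  0.12 -0.85]
```

Emit:
arm_command(moves=[0,0.05,0.15,0,0,0,0.2,0,0,0,0.2,0,0,0,0.25,0,0,0,0,0])

```text
time: 21.08
ee_pos: [0.5009, -0.2159, 0.062]
eef_rot: [0.803, 0.596, -0.0, -0.0]
ft_force: [0.4, 1.7, -0.0]
width: 0.0138
grip_force: 15.0
```

```bash
python3 b.py 501.2 -216.1 54 73.22
```

```text
t 21.08 ee [ 0.5009 -0.2159  0.062 ] ang 73.21 tilt [-0.7  0.3] turn -0.01 | cm, after turn [-0.01  0.03  0.8 ] before [-0.01  0.03  0.8 ] F [ 0.37  1.69 -0.02]
```

Leaf 6 is in its slot. I'll lower it, release it, slide along the row and grip leaf 8.

Emit:
arm_command(moves=[0,0,0.25,0,0,0,0.3,0,0,0,0.2,0,0,0,0.1,0,0,0,0,0])

```text
time: 21.5
ee_pos: [0.5011, -0.216, 0.0537]
eef_rot: [0.803, 0.596, -0.0, -0.0]
ft_force: [0.1, 0.3, -0.7]
width: 0.0142
grip_force: 15.0
```

Emit:
arm_command(moves=[0,0,0,0,0,0,0,0,0,0,0,0,0,0,0,0,0,0,0,0], fingers=45)

```text
time: 21.92
ee_pos: [0.5013, -0.2161, 0.0542]
eef_rot: [0.803, 0.596, 0.0, 0.0]
ft_force: [-0.1, 0.7, 0.2]
width: 0.0362
grip_force: 0.0
```

```bash
python3 -c "
from h import *
print(r.read_state()['width'])
plan(w(BL,0.,-.019,.052),73.2)"
```

```text
0.03621706407599072
t 21.92 ee [ 0.5013 -0.2161  0.0542] ang 73.21 tilt [ 0.2 -0.2] turn 0.01 | cm, after turn [-3.82 -0.01  0.22] before [-3.82 -0.02  0.22] F [-0.11  0.66  0.19]
```

Emit:
arm_command(moves=[-0.4,0,0,0,-0.9,0,0.1,0,-1.1,0,0.1,0,-0.9,0,0,0,-0.5,0,0,0,0,0,0,0,0,0,0,0])

```text
time: 22.5
ee_pos: [0.4901, -0.2528, 0.052]
eef_rot: [0.803, 0.596, 0.0, -0.0]
ft_force: [-0.3, -0.2, 0.1]
width: 0.0392
grip_force: 0.0
```

Emit:
arm_command(moves=[0,0,0,0,0,0,0,0,0,0,0,0,0,0,0,0,0,0,0,0], fingers=0, squeeze=35)

```text
time: 22.92
ee_pos: [0.4904, -0.2522, 0.0521]
eef_rot: [0.803, 0.596, 0.0, 0.0]
ft_force: [0.5, 0.4, -0.2]
width: 0.0139
grip_force: 27.5
```

```bash
python3 look.py w4; python3 -c "
from h import *
import pickle
plan(w(BL,0.,-.019,.052),73.2)
plan(w(SA,-.066,-.0,.15),84.4)
im=pickle.load(open('w4.pkl','rb'))[1]
cv2.imwrite('pics/w4c.png',cv2.resize(im[120:330,150:430,::-1],(800,600),interpolation=2))"
```

```text
[ 0.51085884 -0.18303238  0.21463356] [ 0.49037247 -0.2522301   0.05209498] 22.9167
t 22.97 ee [ 0.4904 -0.2522  0.0521] ang 73.22 tilt [0.1 0. ] turn 0.02 | cm, after turn [-0.04 -0.01  0.01] before [-0.04 -0.01  0.01] F [-0.27 -0.08 -0.33]
t 22.97 ee [ 0.4904 -0.2522  0.0521] ang 73.22 tilt [0.1 0. ] turn -11.18 | cm, after turn [40.72 -6.89 -9.79] before [ 38.61 -14.65  -9.79] F [-0.27 -0.08 -0.33]
```

View pics/w4c.png

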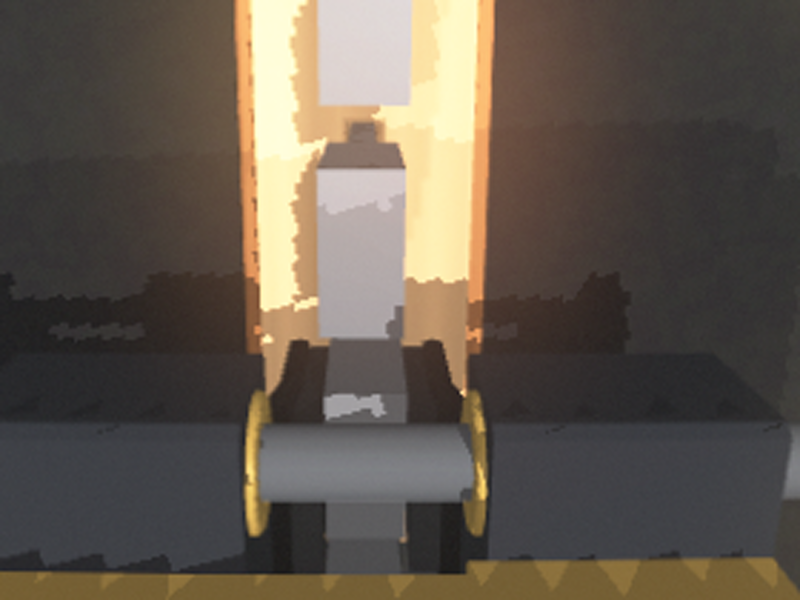

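Leaf 6 (318..404, 168..338) stands in its slot behind leaf 4, and leaf 8 is gripped. Next I lift and carry it to the gap.

Emit:
arm_command(moves=[0,0,-0.5,0,0,0,-1.5,0,0,0,-2.8,0,0,0,-3.2,0,0.3,0,-1.8,0,1.4,-0.5,-0.4,-1,2.4,-0.8,0,-1.4,3.3,-1.1,0,-1.4,3.6,-1.2,0,-1.4,3.6,-1.2,0,-1.4,3.6,-1.1,0,-1.4,3.6,-1.1,0,-1.2])

```text
time: 23.97
ee_pos: [0.4676, -0.0223, 0.1535]
eef_rot: [0.752, 0.66, -0.0, -0.0]
ft_force: [0.5, 0.2, -0.5]
width: 0.0137
grip_force: 35.0
```

```bash
python3 g.py -66 0 120
```

```text
local xy mm -42.03 -180.53 F local 0.5 0.27 -0.54 grip 0.013675344386757425 [-0.014 -0.14  -0.017]
t 23.97 ee [ 0.4676 -0.0223  0.1535] ang 82.54 tilt [-0.6 -0.3] turn -1.83 | cm, after turn [18.05 -2.4   3.35] before [17.97 -2.97  3.35] F [ 0.52  0.22 -0.54]
```

Emit:
arm_command(moves=[3.5,-0.5,0.3,-0.9,3.5,-0.5,0.4,-0.93,3.4,-0.5,0.5,0,2.9,-0.4,0.6,0,2.1,-0.3,0.6,0,1.4,-0.2,0.5,0,0.8,-0.1,0.3,0,0.4,0,0.1,0,0.1,0,0,0,0,0,0,0,0,0,0,0])

```text
time: 24.88
ee_pos: [0.4641, 0.157, 0.1211]
eef_rot: [0.742, 0.67, -0.0, 0.0]
ft_force: [-0.3, 0.5, -0.5]
width: 0.0139
grip_force: 35.0
```

```bash
python3 g.py -66 0 94
```

```text
local xy mm -63.14 -2.49 F local -0.33 0.51 -0.53 grip 0.013863205231470471 [-0.012 -0.126  0.005]
t 24.88 ee [0.4641 0.157  0.1211] ang 84.16 tilt [ 0.2 -0.5] turn -0.21 | cm, after turn [ 0.25 -0.29  2.71] before [ 0.25 -0.29  2.71] F [-0.28  0.54 -0.53]
```

Emit:
arm_command(moves=[0.2,-0.2,0.4,-0.2,0.05,-0.09,0.9,0,0,0,0.8,0,0,0,0.4,0,0,0,0.2,0,0,0,0,0,0,0,0,0,0,0,0,0])

```text
time: 25.55
ee_pos: [0.4614, 0.1608, 0.0943]
eef_rot: [0.741, 0.672, 0.0, 0.0]
ft_force: [0.3, -0.3, -0.3]
width: 0.0139
grip_force: 35.0
```

```bash
python3 g.py -66 0 86
```

```text
local xy mm -66.2 1.11 F local 0.37 -0.29 -0.32 grip 0.013890307184145535 [ 0.019 -0.066 -0.031]
t 25.55 ee [0.4614 0.1608 0.0943] ang 84.44 tilt [0.4 0.1] turn 0.07 | cm, after turn [-0.11  0.02  0.83] before [-0.11  0.02  0.83] F [ 0.34 -0.33 -0.32]
```

Emit:
arm_command(moves=[0,0.02,0.25,0,0,0,0.25,0,0,0,0.2,0,0,0,0.15,0,0,0,0,0,0,0,0,0])

```text
time: 26.05
ee_pos: [0.4613, 0.1608, 0.0854]
eef_rot: [0.741, 0.672, -0.0, -0.0]
ft_force: [-0.6, -0.0, -0.0]
width: 0.0138
grip_force: 35.0
```

```bash
python3 g.py -66 0 84
```

```text
local xy mm -66.28 1.04 F local -0.61 -0.09 -0.03 grip 0.013795738074780342 [ 0.028 -0.061 -0.018]
t 26.05 ee [0.4613 0.1608 0.0854] ang 84.45 tilt [-0.2 -0. ] turn 0.08 | cm, after turn [-0.1   0.03  0.14] before [-0.1   0.03  0.14] F [-0.61 -0.03 -0.03]
```

Emit:
arm_command(moves=[0,0,0.1,0,0,0,0.1,0,0,0,0.1,0,0,0,0,0])

```text
time: 26.38
ee_pos: [0.4615, 0.1607, 0.0824]
eef_rot: [0.741, 0.672, 0.0, 0.0]
ft_force: [0.9, 0.1, -0.7]
width: 0.0137
grip_force: 35.0
```

```bash
python3 g.py -66 0 80
```

```text
local xy mm -66.1 0.98 F local 0.85 0.23 -0.71 grip 0.013663661689108613 [-0.063 -0.257 -0.039]
t 26.38 ee [0.4615 0.1607 0.0824] ang 84.44 tilt [ 0.2 -0. ] turn 0.07 | cm, after turn [-0.1   0.01  0.24] before [-0.1   0.01  0.24] F [ 0.87  0.14 -0.71]
```

Emit:
arm_command(moves=[0,0.03,0.05,0,0,0,0.1,0,0,0,0.1,0,0,0,0,0])

```text
time: 26.72
ee_pos: [0.4615, 0.1607, 0.0798]
eef_rot: [0.741, 0.672, -0.0, -0.0]
ft_force: [-0.6, -0.3, -1.6]
width: 0.0133
grip_force: 35.0
```

```bash
python3 g.py -66 0 80
```

```text
local xy mm -66.06 1.0 F local -0.6 -0.33 -1.58 grip 0.013342584840504506 [ 0.013 -0.107 -0.008]
t 26.72 ee [0.4615 0.1607 0.0798] ang 84.44 tilt [-0.3 -0.1] turn 0.07 | cm, after turn [-0.1   0.01 -0.02] before [-0.1   0.01 -0.02] F [-0.63 -0.27 -1.58]
```

Emit:
arm_command(moves=[0,0,0.08,0,0,0,0.08,0,0,0,0.08,0,0,0,0,0])

```text
time: 27.05
ee_pos: [0.4617, 0.161, 0.0779]
eef_rot: [0.741, 0.672, 0.0, 0.0]
ft_force: [-1.4, 0.0, 4.2]
width: 0.0134
grip_force: 35.0
```

```bash
python3 g.py -66 0 80
```

```text
local xy mm -65.94 1.27 F local -1.39 -0.11 4.22 grip 0.01344889860068013 [ 0.085  0.436 -0.016]
t 27.05 ee [0.4617 0.161  0.0779] ang 84.45 tilt [0.1 0.1] turn 0.08 | cm, after turn [-0.13 -0.01 -0.21] before [-0.13 -0.01 -0.21] F [-1.4   0.03  4.22]
```

It binds: 4.2 N upward as the leaf meets the trim. Continuing gently.

Emit:
arm_command(moves=[0,0,0.08,0,0,0,0.08,0,0,0,0.04,0,0,0,0,0])

```text
time: 27.38
ee_pos: [0.4617, 0.1611, 0.076]
eef_rot: [0.741, 0.672, 0.0, -0.0]
ft_force: [-1.7, 0.1, 6.0]
width: 0.0138
grip_force: 35.0
```

```bash
python3 g.py -66 0 80
```

```text
local xy mm -65.93 1.37 F local -1.74 -0.06 5.98 grip 0.013836601102755707 [0.099 0.614 0.025]
t 27.38 ee [0.4617 0.1611 0.076 ] ang 84.45 tilt [0.2 0.2] turn 0.08 | cm, after turn [-0.14 -0.01 -0.4 ] before [-0.14 -0.01 -0.4 ] F [-1.74  0.11  5.98]
```

Emit:
arm_command(moves=[0,0,0.08,0,0,0,0.08,0,0,0,0.08,0,0,0,0,0])

```text
time: 27.72
ee_pos: [0.4617, 0.1611, 0.0734]
eef_rot: [0.74, 0.672, 0.0, -0.0]
ft_force: [-1.6, 1.1, 4.1]
width: 0.0138
grip_force: 35.0
```

```bash
python3 g.py -66 0 80
```

```text
local xy mm -65.95 1.36 F local -1.71 0.97 4.07 grip 0.013770115738091277 [0.063 0.457 0.02 ]
t 27.72 ee [0.4617 0.1611 0.0734] ang 84.45 tilt [0.1 0.2] turn 0.08 | cm, after turn [-0.14 -0.   -0.66] before [-0.14 -0.   -0.66] F [-1.61  1.14  4.07]
```

Emit:
arm_command(moves=[0,0,0.1,0,0,0,0.1,0,0,0,0.1,0,0,0,0.1,0,0,0,0.1,0,0,0,0.1,0,0,0,0,0])

```text
time: 28.3
ee_pos: [0.4616, 0.1609, 0.0673]
eef_rot: [0.741, 0.672, 0.0, -0.0]
ft_force: [-1.4, 0.0, 2.6]
width: 0.0139
grip_force: 35.0
```

```bash
python3 g.py -66 0 58
```

```text
local xy mm -66.0 1.23 F local -1.38 -0.13 2.62 grip 0.013866796749073871 [ 0.154  0.363 -0.038]
t 28.3 ee [0.4616 0.1609 0.0673] ang 84.45 tilt [-0.   0.1] turn 0.08 | cm, after turn [-0.12  0.    0.93] before [-0.12  0.    0.93] F [-1.39  0.01  2.62]
```

Emit:
arm_command(moves=[0,0,0.1,0,0,0,0.12,0,0,0,0.12,0,0,0,0.12,0,0,0,0.12,0,0,0,0.1,0,0,0,0,0])

```text
time: 28.88
ee_pos: [0.4616, 0.1609, 0.0604]
eef_rot: [0.741, 0.672, -0.0, -0.0]
ft_force: [-2.2, 0.9, 2.7]
width: 0.0139
grip_force: 35.0
```

```bash
python3 g.py -66 0 58
```

```text
local xy mm -66.01 1.17 F local -2.29 0.71 2.69 grip 0.01388685822368144 [0.131 0.363 0.016]
t 28.88 ee [0.4616 0.1609 0.0604] ang 84.45 tilt [-0.1  0.1] turn 0.08 | cm, after turn [-0.12  0.    0.24] before [-0.12  0.    0.24] F [-2.21  0.93  2.69]
```

Emit:
arm_command(moves=[0,0,0.06,0,0,0,0.06,0,0,0,0.06,0,0,0,0.03,0,0,0,0,0])

```text
time: 29.3
ee_pos: [0.4616, 0.1609, 0.0584]
eef_rot: [0.741, 0.672, -0.0, -0.0]
ft_force: [-2.3, 0.1, 4.4]
width: 0.0137
grip_force: 35.0
```

```bash
python3 g.py -66 0 58
```

```text
local xy mm -66.01 1.16 F local -2.25 -0.17 4.41 grip 0.013687574576940673 [0.13  0.573 0.022]
t 29.3 ee [0.4616 0.1609 0.0584] ang 84.45 tilt [-0.1 -0. ] turn 0.08 | cm, after turn [-0.12  0.    0.04] before [-0.12  0.    0.04] F [-2.25  0.05  4.41]
```

Emit:
arm_command(moves=[0,0,0.05,0,0,0,0.05,0,0,0,0,0])

```text
time: 29.55
ee_pos: [0.4617, 0.1609, 0.0579]
eef_rot: [0.741, 0.672, -0.0, 0.0]
ft_force: [-5.2, 0.3, 11.6]
width: 0.0139
grip_force: 35.0
```

```bash
python3 g.py -66 0 58
```

```text
local xy mm -65.9 1.2 F local -5.18 -0.18 11.59 grip 0.01393275329970112 [-0.076  1.17  -0.002]
t 29.55 ee [0.4617 0.1609 0.0579] ang 84.44 tilt [ 0.1 -0.3] turn 0.07 | cm, after turn [-0.12 -0.01 -0.01] before [-0.12 -0.01 -0.01] F [-5.17  0.33 11.59]
```

Floor felt: 11.6 N at TCP z 57.9 mm, against 58.1 expected. I'll ease off slightly, open, and rise.

Emit:
arm_command(moves=[0,-0.03,-0.05,0,0,0,0,0])

```text
time: 29.72
ee_pos: [0.4616, 0.1608, 0.058]
eef_rot: [0.741, 0.672, 0.0, 0.0]
ft_force: [-2.1, 1.2, 4.6]
width: 0.0143
grip_force: 35.0
```

Emit:
arm_command(moves=[0,0,0,0,0,0,0,0,0,0,0,0,0,0,0,0,0,0,0,0], fingers=45)

```text
time: 30.13
ee_pos: [0.4614, 0.1606, 0.0577]
eef_rot: [0.741, 0.672, -0.0, 0.0]
ft_force: [-0.2, -0.1, -0.8]
width: 0.0359
grip_force: 0.0
```

Emit:
arm_command(moves=[0,0,-0.5,0,0,0,-1.5,0,0,0,-2.5,0,0,0,-2.5,0,0,0,-2,0,-1,0,-1,0,-2,0,-0.5,0,-2,0,0,0,-1.5,0,0,0,-0.5,0,0,0,0,0,0,0])

```text
time: 31.05
ee_pos: [0.4547, 0.09, 0.1631]
eef_rot: [0.741, 0.671, -0.0, 0.0]
ft_force: [0.5, 0.2, 0.2]
width: 0.0391
grip_force: 0.0
```

```bash
python3 look.py w5; python3 g.py -66 0 58
```

```text
[0.46140507 0.16198248 0.32558604] [0.4546865  0.08997006 0.16309984] 31.05
local xy mm -66.05 -68.85 F local -0.28 1.41 0.2 grip 0.03933303567869005 [ 0.037 -0.103  0.03 ]
t 31.1 ee [0.4547 0.0912 0.1631] ang 84.4 tilt [ 0.4 -0.1] turn 0.03 | cm, after turn [ 6.89 -0.   10.51] before [ 6.89  0.   10.51] F [-0.14  1.43  0.2 ]
```

View pics/w5.png

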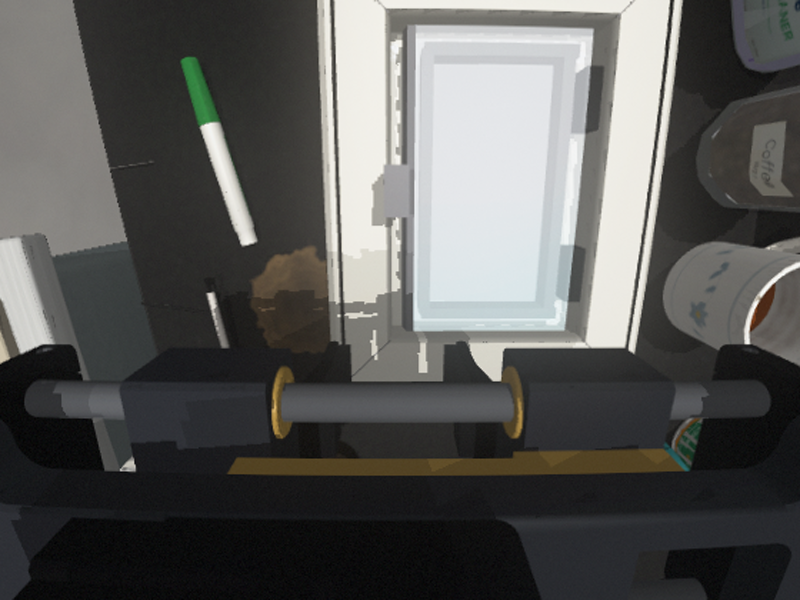

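Leaf 8 stands in the gap, its grip top at (385..411, 165..218), and the robot is clear. I'll check its position numerically, then hand in.

```bash
python3 - <<'E'
from h import *
import pickle
i,im,s=pickle.load(open("w5.pkl","rb"))
uv=(np.array([(385,165),(411,165),(385,218),(411,218)],float)+.5)*.7-.5
p=ray(i,uv,.092)[:,:2]-SA[:2]; C,S=np.cos(SA[2]),np.sin(SA[2]); q=(np.c_[p[:,0]*C+p[:,1]*S,-p[:,0]*S+p[:,1]*C]*1e3).round(1); print(q,q.mean(0))
if abs(q[:,0].mean()+66)<2.5: r.close_job(); print("closed")
E
```

```text
[[-72.5  14.5]
 [-58.5  14.5]
 [-72.7 -13.7]
 [-58.3 -13.7]] [-65.5   0.4]
the job is handed in; nothing more can be done
closed
```

Leaves 4 and 6 were loose and are back in their slots; leaf 8 bound, so the gap is between 6 and 8 mm (about 6.2 mm from the camera). Leaf 8 is pushed down to the gap floor and left standing upright, pushing force peaked at about 12 N, and the job is handed in.

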